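# Put the seasonings back into their counter blocks

### The job

Tidy up the seasonings after cooking: stand the three red-capped spice jars in the narrow wells of the spice block and the two glass bottles, dark sauce and vinegar, in the wide wells of the bottle block, one to a well, right down on the bottom and upright. They are glass: set them down without dropping them and do not knock any over. Leave the garlic, the lemon and the onion where they lie.

Things in the scene. Friction and masses are not known exactly. Their poses are not given: they have to be found in the camera images.
- jar_orange_1: upright spice jar, clear glass with a black and orange label and a red screw cap; round, 106 mm tall, body 42 mm and cap 45 mm in diameter (the cap is the top 21 mm, straight-sided, a good grip), 0.08 to 0.15 kg. Origin: centre of its underside, z up. Any yaw; alike to jar_orange_2
- jar_orange_2: upright spice jar, clear glass with a black and orange label and a red screw cap; round, 106 mm tall, body 42 mm and cap 45 mm in diameter (the cap is the top 21 mm, straight-sided, a good grip), 0.08 to 0.15 kg. Origin: centre of its underside, z up. Any yaw; alike to jar_orange_1
- jar_green: upright spice jar, clear glass with a green and white label and a red screw cap; round, 106 mm tall, body 42 mm and cap 45 mm in diameter (the cap is the top 21 mm, straight-sided, a good grip), 0.08 to 0.15 kg. Origin: centre of its underside, z up. Any yaw
- sauce_bottle: upright glass bottle of dark sauce with a dark red cap and a blue label; round, 203 mm tall, 59 mm in diameter, tapering evenly from 58 mm wide at 104 mm height to a 28 mm wide cap at the top; best held near the cap, 15 to 50 mm below its top, about 0.3 to 0.53 kg. Origin: centre of its underside, z up. Any yaw
- vinegar_bottle: upright glass bottle of clear vinegar with a green cap and a green and white label; round, 245 mm tall, 60 mm in diameter, tapering evenly from 60 mm wide at 130 mm height to a 28 mm wide cap at the top; best held near the cap, 15 to 50 mm below its top, about 0.33 to 0.58 kg. Origin: centre of its underside, z up. Any yaw
- spice_block: fixed light-wood block on the worktop, 88 by 246 by 38 mm (x by y by z), with three narrow round wells in a row along its y axis. Origin: centre of its underside, z up, top face at z = 38 mm. Well centres at x = 0, y = -74, 0 and +74 mm; wells 56 mm wide, with a slight bevel at the mouth, floor at z = 12 mm (26 mm deep). Yaw at the start within 0.2 rad of 0. A spice jar fits loosely; a bottle does not fit
- bottle_block: fixed light-wood block on the worktop, 106 by 212 by 38 mm (x by y by z), with two wide round wells in a row along its y axis. Origin: centre of its underside, z up, top face at z = 38 mm. Well centres at x = 0, y = -47 and +47 mm; wells 80 mm wide, with a slight bevel at the mouth, floor at z = 12 mm (26 mm deep). Yaw at the start within 0.2 rad of 0. A bottle fits loosely
- garlic: bulb of garlic, whitish, 56 mm across and 56 mm tall, not to be moved. Origin: centre of its underside
- lemon: yellow lemon, 72 by 57 mm, 58 mm tall, not to be moved. Origin: centre of its underside
- onion: red onion, 64 by 67 mm, 71 mm tall, not to be moved. Origin: centre of its underside
Things that resemble listed ones, but are neither listed nor needed, are in the scene too. Leave any turquoise look-alike of the jar_green alone.

How it is judged:
By the outcome, as a careful person would: the job done as asked, in the order asked, and still so for the second after the job is handed in, with the robot touching nothing.
It also fails if it takes over 125 s, if anything falls off the work surface, if the arm or the gripper's body presses on something with over 40 N, if the wrist force passes 120 N, or if a joint passes its speed limit or range.

### The arm

A 6-joint arm with a two-finger parallel gripper is mounted at the origin on a cart in front of the work surface, level with it; the furniture and walls round the work are solid. World frame = base frame: x ahead of the robot, y to its left, z up, the work surface at z = 0. Lengths are in mm, angles in rad, forces in N, time in s.
With the tool pointing down it reaches from about 275 to 1000 mm from the base axis. Payload 8.4 kg.
Tool frame: the origin (TCP) lies at the very end of the fingers, on their centre line; the grasp point (between the pads) lies 19 mm behind it; y points along the fingers, x is the direction in which the jaws open and shut, and the axes are right-handed (so a half turn about y gives the same grasp; the last joint's range is limited). The gripper opens to 85 mm and grips with 20 to 120 N. Pads are 22 mm wide; open, the fingers measure 114 mm over their backs; the gripper's body (76 mm by 85 mm) begins 54 mm behind the grasp point. The pads swing forward as they close: fully open they stand 13 mm farther back than shut.
Start: joints at [-1.118, 0.353, 1.633, -0, 1.155, -0.002], TCP at [274.551, -561.471, 231.281] pointing down, gripper open.
Joint ranges: [-2.63, 2.63], [-0.92, 2.1], [0.06, 2.66], [-1.3, 4.44], [0, 2.69], [-3.02, 3.02]. Speed limits (rad/s): [2.22, 2.22, 2.79, 3.14, 3.14, 3.14].

### API

Orientations are given as [roll, pitch, yaw] about the fixed x, y, z axes, in that order (R = Rz(yaw) Ry(pitch) Rx(roll)).
In Python, from rig import r gives the robot as it stands.
- The arm moves only by the tool servo_tool, never from a script. Its argument "motion" is a list of rows, each a list of 7 numbers: the opening, from -1 (shut) to 1 (fully open), then the shift along the tool's x, y, z in m, then the turn, a rotation vector about the tool's x, y, z in units of 10 degrees (1.0 is 10 degrees). A call has 1 to 12 rows; each row is the pose to reach, as a shift and turn from the pose commanded when the call began, along the tool's axes at that moment; what a row does not reach only later rows make up. A row lasts 1/8 s, in which the tool goes at most 62.5 mm and 10.7 degrees, less where a joint would pass 70% of its speed; a pose out of reach is approached as far as the arm can. A call with a gripper value outside its range is refused whole. The fingers move at their own pace and stop on an object; "grip_force" is the grip in N (left out, the last holds). Time passes only in rows, so rows that repeat a pose let the fingers close. It gives the time, the measured TCP pose, the force and the opening at its end, in the units of the state.
- r.sense(): the state, without advancing time (a new reading comes with each control period).
- r.grab_frame(name): name is "scene" or "side" or "wrist"; returns the picture (400x640x3 uint8, red, green, blue); there is no depth.
- r.calibration(name): a dict with "fx", "fy", "cx", "cy" (pixels), "R" (3x3) and "t" (3): a world point X has camera coordinates R X + t; the wrist camera has in their place "mount" (4x4, takes a point from camera to tool coordinates, whose origin is the TCP and whose axes are the tool frame's). Camera axes: x right, y down, z forward; pixel columns grow to the right and rows downward; lengths in mm; the calibration is good to about 2 mm. The wrist camera is an equidistant fisheye: a pixel r from the principal point sees the ray r / f radians off the axis. A picture is of the moment at which its call begins: read the wrist's pose just before it. calibration takes no time and is no camera call.
- r.sign_off(): hands the job in, once; it reports no verdict.
The state is a dict: "clock": time; "qpos": joint angles; "qvel": joint speeds; "joint_efforts": joint torques, N m; "eef_pos": TCP position; "tcp_rot": TCP orientation; "contact_force": force on the tool from outside, world axes, zero at the start; "wrist_torque": the same for the moment, N m; "opening": opening from 0.0 (shut) to 1.0 (fully open).
Only numpy, scipy, OpenCV 4.12 (cv2) and the standard library are available. Lean on these libraries where they do the work, as an engineer would, in place of code of your own. Each camera call takes 0.05 s, during which the arm holds its last target. There are 200 camera calls.

## Working session

There is one attempt and no reset: what is moved stays moved. The work goes in short steps, Python scripts to look and compute and a tool call to move; the robot and the scene stay as the last step left them, time stands still between calls to the robot, and variables do not carry over. Pictures are saved under pics/ and viewed, on a budget of 14 in all, crops included, one or two more only if the job needs it, and the job is handed in when it is done.

Besides the shell and the picture viewer there is one more tool, called after "Call:" as name([rows], argument=value, ...), one row to a line, values as JSON. servo_tool: Moves the arm, as the interface text tells. Its arguments: {"type":"object","properties":{"motion":{"type":"array","items":{"type":"array","items":{"type":"number"}}},"grip_force":{"type":"number"}},"required":["motion"]}

```bash
mkdir -p pics; ls
python3 - <<'E'
from rig import r
import cv2
s=r.sense();print({k:s[k] for k in('clock','eef_pos','tcp_rot','opening')})
for n in("scene","side","wrist"):
    c=r.calibration(n);print(n,c)
    cv2.imwrite(f'pics/{n}0.png',r.grab_frame(n)[:,:,::-1])
E
```

```text
pics
{'clock': 0.0, 'eef_pos': array([ 274.33297375, -561.05319726,  230.57644776]), 'tcp_rot': array([-1.57081133e+00,  1.33491470e-03, -1.11598047e+00]), 'opening': 1.0003058581200885}
scene {'fx': 376.51998834523425, 'fy': 376.51998834523425, 'cx': 320.543651315185, 'cy': 206.17291956047177, 'R': array([[-0.87943054, -0.47584219, -0.01327179],
       [-0.32097603,  0.61334153, -0.72165543],
       [ 0.35153424, -0.63038589, -0.69212521]]), 't': array([446.00930907, 204.90498112, 989.04058843])}
side {'fx': 477.2148774528588, 'fy': 477.2148774528588, 'cx': 315.6053976945282, 'cy': 196.49135895428412, 'R': array([[-0.9206011 , -0.39036435, -0.01045451],
       [-0.17775196,  0.44273175, -0.87885883],
       [ 0.3477037 , -0.80722009, -0.47696736]]), 't': array([ 448.25054291,  107.68842943, 1031.31163718])}
wrist {'fx': 309.70691628693146, 'fy': 309.70691628693146, 'cx': 320.3291960557119, 'cy': 203.04766945079277, 'mount': array([[ 9.99999965e-01,  6.24446173e-06,  2.65095587e-04,
         4.11871411e-02],
       [-2.50779267e-04, -3.02582742e-01,  9.53123088e-01,
        -1.42876575e+02],
       [ 8.61650902e-05, -9.53123121e-01, -3.02582730e-01,
         7.76536803e+01],
       [ 0.00000000e+00,  0.00000000e+00,  0.00000000e+00,
         1.00000000e+00]])}
```

View pics/scene0.png

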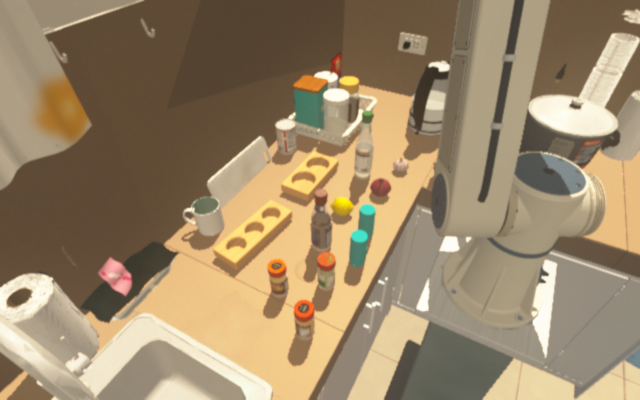

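View pics/side0.png

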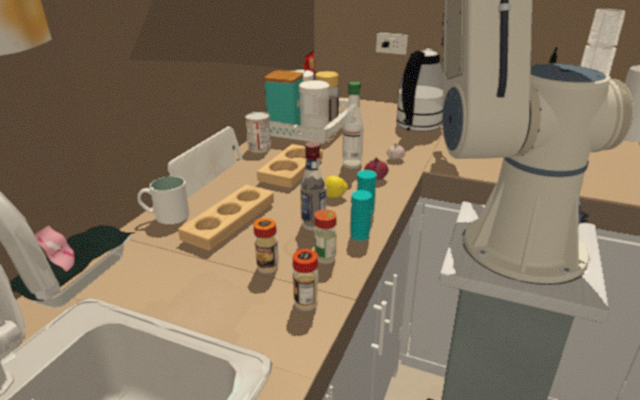

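The scene shows blocks at left (spice block around (254,233), bottle block around (310,175)), orange jars with caps at (277,266) and (304,308), the green jar at (326,260), sauce with cap at (320,197) and vinegar with cap at (367,117). There are two turquoise decoys at (359,248) and (366,220). Enlarging both views.

Run:
```python
import cv2
for n,x,y,w,h in(("scene",205,105,200,240),("side",175,78,210,240)):
    im=cv2.imread(f'pics/{n}0.png')[y:y+h,x:x+w]
    cv2.imwrite(f'pics/{n}0c.png',cv2.resize(im,None,fx=2.5,fy=2.5,interpolation=cv2.INTER_CUBIC))
```

```text
(no output)
```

View pics/scene0c.png

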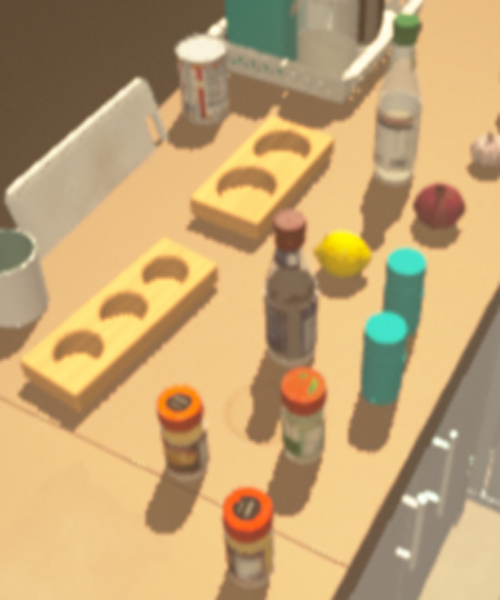

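View pics/side0c.png

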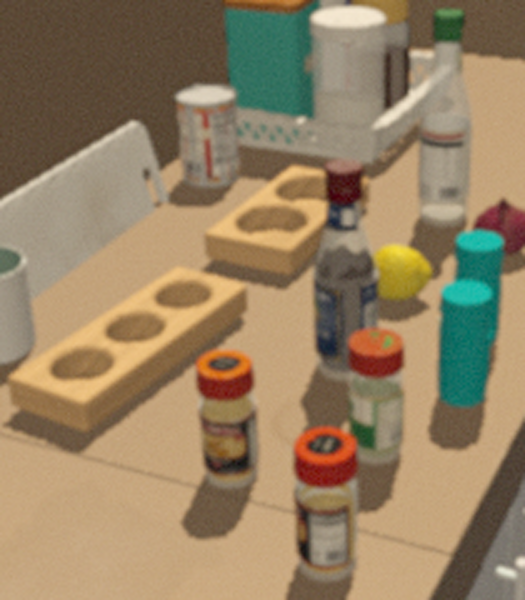

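```bash
cat > h.py <<'E'
import numpy as np
from rig import r
from scipy.optimize import least_squares
from scipy.spatial.transform import Rotation as Ro
def ray(n,u,v,z,pose=None):
    c=r.calibration(n)
    if n!='wrist':
        d=np.array([(u-c['cx'])/c['fx'],(v-c['cy'])/c['fy'],1]);o=-c['R'].T@c['t'];d=c['R'].T@d
    else:
        p=np.array([u-c['cx'],v-c['cy']]);q=np.hypot(*p);th=q/c['fx']
        d=np.r_[np.sin(th)*p/max(q,1e-9),np.cos(th)]
        R=Ro.from_euler('xyz',pose[1]).as_matrix();M=np.array(c['mount'])
        o=pose[0]+R@M[:3,3];d=R@M[:3,:3]@d
    return (o+d*(z-o[2])/d[2])
def proj(n,X,pose=None):
    c=r.calibration(n);X=np.asarray(X,float)
    if n!='wrist':
        p=c['R']@X+c['t'];return np.array([c['cx']+c['fx']*p[0]/p[2],c['cy']+c['fy']*p[1]/p[2]])
    R=Ro.from_euler('xyz',pose[1]).as_matrix();M=np.array(c['mount'])
    p=M[:3,:3].T@(R.T@(X-pose[0])-M[:3,3]);q=np.hypot(p[0],p[1]);th=np.arctan2(q,p[2])
    return np.array([c['cx'],c['cy']])+c['fx']*th*p[:2]/q
E
python3 - <<'E'
from h import *
S=lambda p:(p[0]/2.5+205,p[1]/2.5+105); D=lambda p:(p[0]/2.5+175,p[1]/2.5+78)
L=dict(jarA=((180,402),(224,367),106),jarB=((247,508),(326,444),106),green=((303,384),(376,345),106),sauce=((291,219),(345,170),203),vin=((407,22),(449,17),245),
s1=((79,349),(83,364),38),s2=((124,308),(136,326),38),s3=((166,272),(184,294),38),b1=((247,185),(272,220),38),b2=((282,147),(306,187),38),
turq1=((386,326),(466,295),106),turq2=((405,262),(480,243),106),lemon=((343,253),(400,272),29),onion=((439,206),(500,228),35),garlic=((487,150),None,28))
for k,(a,b,z) in L.items(): print(k,ray('scene',*S(a),z).round(),'' if b is None else ray('side',*D(b),z).round())
E
```

```text
jarA [476. 275. 106.] [473. 280. 106.]
jarB [361. 344. 106.] [359. 343. 106.]
green [382. 200. 106.] [377. 206. 106.]
sauce [455.  87. 203.] [449.  98. 203.]
vin [ 478. -255.  245.] [ 473. -240.  245.]
s1 [650. 226.  38.] [648. 228.  38.]
s2 [643. 151.  38.] [640. 152.  38.]
s3 [632.  79.  38.] [630.  80.  38.]
b1 [ 628. -108.   38.] [ 627. -106.   38.]
b2 [ 627. -202.   38.] [ 631. -203.   38.]
turq1 [341.  93. 106.] [337. 100. 106.]
turq2 [361.  -4. 106.] [357.  -1. 106.]
lemon [462. -58.  29.] [457. -58.  29.]
onion [ 388. -189.   35.] [ 389. -185.   35.]
garlic [ 375. -339.   28.]
```

```bash
cat >> h.py <<'E'
def rel(pos,yaw):
    s=r.sense();p=np.array(s['eef_pos']);R=Ro.from_euler('xyz',s['tcp_rot'])
    T=Ro.from_euler('xyz',[-np.pi/2,0,yaw])
    print('t',round(s['clock'],2),'at',p.round(1),np.round(s['tcp_rot'],3),'shift m',(R.inv().apply(np.array(pos)-p)/1000).round(4),'turn',((R.inv()*T).as_rotvec()/np.radians(10)).round(3))
E
python3 -c "
from h import *
rel((500,150,330),0.0)
for z in(0,90): print(ray('scene',207,215,z),ray('scene',205,203,z))"
```

```text
t 0.15 at [ 274.4 -561.1  230.7] [-1.571e+00  1.000e-03 -1.116e+00] shift m [-0.5399 -0.0987  0.5151] turn [-4.000e-03 -6.394e+00 -6.000e-03]
[834.70513139 148.19034682   0.        ] [8.77527707e+02 1.08261577e+02 1.13686838e-13]
[756.93806672 208.5074235   90.        ] [795.16336963 172.86525837  90.        ]
```

Call:
servo_tool([
  [1,0,-0.06,0,0,0,0],
  [1,0,-0.1,0,0,0,0],
  [1,-0.54,-0.1,0.515,0,-6.39,0],
  [1,-0.54,-0.1,0.515,0,-6.39,0],
  [1,-0.54,-0.1,0.515,0,-6.39,0],
  [1,-0.54,-0.1,0.515,0,-6.39,0],
  [1,-0.54,-0.1,0.515,0,-6.39,0],
  [1,-0.54,-0.1,0.515,0,-6.39,0],
  [1,-0.54,-0.1,0.515,0,-6.39,0],
  [1,-0.54,-0.1,0.515,0,-6.39,0],
  [1,-0.54,-0.1,0.515,0,-6.39,0],
  [1,-0.54,-0.1,0.515,0,-6.39,0],
])

```text
clock: 1.65
eef_pos: [463.6, 36.4, 331.4]
tcp_rot: [-1.571, -0.001, -0.001]
contact_force: [0.4, 0.9, -0.7]
opening: 1.001
```

```bash
python3 -c "
from h import *
rel((500,150,330),0.0)"
```

```text
t 1.65 at [463.6  36.4 331.4] [-1.571e+00 -1.000e-03 -1.000e-03] shift m [0.0364 0.0014 0.1136] turn [ 0.001 -0.003  0.003]
```

Call:
servo_tool([
  [1,0.036,0,0.114,0,0,0],
  [1,0.036,0,0.114,0,0,0],
  [1,0.036,0,0.114,0,0,0],
  [1,0.036,0,0.114,0,0,0],
  [1,0.036,0,0.114,0,0,0],
])

```text
clock: 2.28
eef_pos: [499.1, 147.2, 331.3]
tcp_rot: [-1.571, 0.0, -0.002]
contact_force: [-0.1, -0.1, 0.3]
opening: 1.002
```

Run:
```python
from h import *
import cv2,json
s=r.sense();pose=[list(s['eef_pos']),list(s['tcp_rot'])];im=r.grab_frame('wrist')[:,:,::-1]
json.dump(pose,open('p1.json','w'));print(pose)
cv2.imwrite('pics/w1.png',cv2.resize(im,None,fx=1.25,fy=1.25,interpolation=cv2.INTER_CUBIC))
```

```text
[[np.float64(499.1311644084956), np.float64(147.15446953381038), np.float64(331.28804765303875)], [np.float64(-1.5710994910007905), np.float64(0.00017769439377901541), np.float64(-0.0019748569686819373)]]
```

View pics/w1.png

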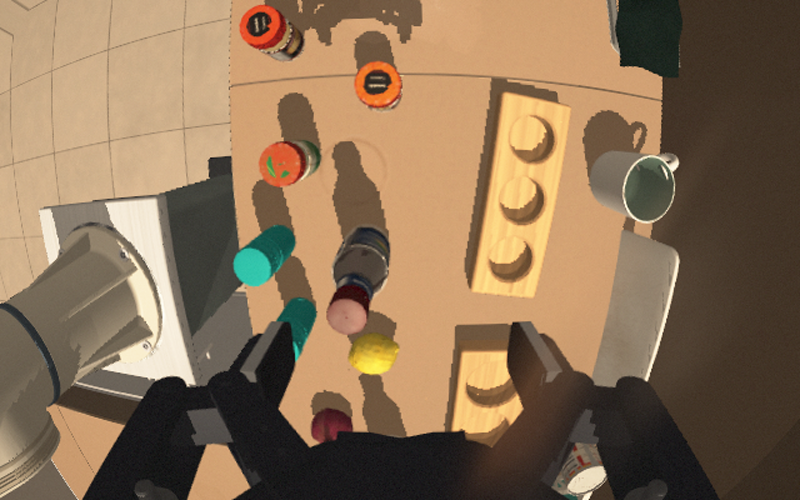

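The wrist view (x1.25) shows cap tops at A (379,84), B (262,26), green (281,164) and sauce (348,315). The wells are at (531,138), (521,199), (510,258) and (491,381).

Run:
```python
from h import *
import json
p=json.load(open('p1.json'))
for k,u,v,z in(("A",379,84,106),("B",262,26,106),("green",281,164,106),("sauce",348,315,203),("s1",531,138,38),("s2",521,199,38),("s3",510,258,38),("b1",491,381,38)):
    print(k,ray('wrist',u/1.25,v/1.25,z,p).round(1))
```

```text
A [479.7 273.3 106. ]
B [364.8 340.8 106. ]
green [383.  199.7 106. ]
sauce [458.1  88.1 203. ]
s1 [649.9 225.7  38. ]
s2 [641.1 153.3  38. ]
s3 [632.8  80.4  38. ]
b1 [ 626.3 -101.9   38. ]
```

```bash
python3 -c "
from h import *
rel((478,274.5,140),-0.115)"
```

```text
t 2.33 at [499.2 147.1 331.3] [-1.571  0.    -0.002] shift m [-0.0215  0.1913  0.1274] turn [ 0.001  0.646 -0.   ]
```

Call:
servo_tool([
  [1,-0.021,0.19,0.127,0,0.65,0],
  [1,-0.021,0.19,0.127,0,0.65,0],
  [1,-0.021,0.19,0.127,0,0.65,0],
  [1,-0.021,0.19,0.127,0,0.65,0],
  [1,-0.021,0.19,0.127,0,0.65,0],
  [1,-0.021,0.19,0.127,0,0.65,0],
  [1,-0.021,0.225,0.127,0,0.65,0],
  [1,-0.021,0.257,0.127,0,0.65,0],
  [1,-0.021,0.257,0.127,0,0.65,0],
  [1,-0.021,0.257,0.127,0,0.65,0],
])

```text
clock: 3.58
eef_pos: [479.9, 275.3, 76.3]
tcp_rot: [-1.569, -0.002, -0.115]
contact_force: [0.8, -0.1, 0.2]
opening: 0.999
```

Run:
```python
from h import *
import cv2,json
rel((478,274.5,74),-0.115)
s=r.sense();print(s['contact_force']);im=r.grab_frame('wrist')[:,:,::-1]
cv2.imwrite('pics/w2.png',im)
```

```text
t 3.58 at [479.9 275.3  76.3] [-1.569 -0.002 -0.115] shift m [-0.0018  0.0023 -0.001 ] turn [-0.009 -0.     0.012]
[ 0.80396961 -0.11340375  0.22421699]
```

View pics/w2.png

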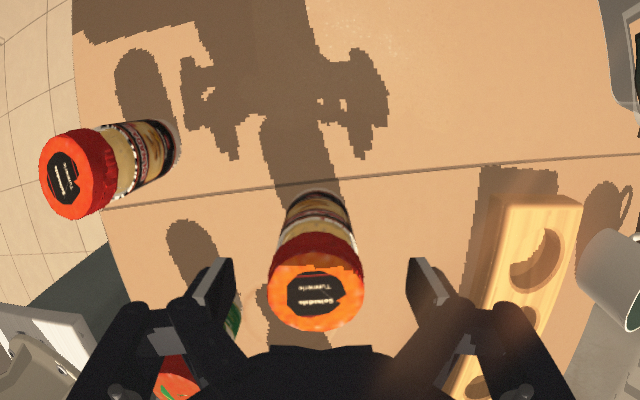

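Jar A's cap top is at (316,297), between the open fingers.

```bash
python3 -c "
from h import *
s=r.sense();p=[s['eef_pos'],s['tcp_rot']]
print(p,ray('wrist',316,296,106,p),ray('wrist',66,176,106,p))"
```

```text
[array([480.01155167, 275.53840105,  76.38744242]), array([-1.56898505, -0.00251618, -0.11485537])] [478.13246697 274.42807125 106.        ] [363.92909496 344.60437877 106.        ]
```

Call:
servo_tool([
  [-1,-0.002,0.002,-0.001,0,0,0],
  [-1,-0.002,0.002,-0.001,0,0,0],
  [-1,-0.002,0.002,-0.001,0,0,0],
  [-1,-0.002,0.002,-0.001,0,0,0],
  [-1,-0.002,0.002,-0.001,0,0,0],
  [-1,-0.002,0.002,-0.001,0,0,0],
  [-1,-0.002,0.002,-0.001,0,0,0],
  [-1,-0.002,0.002,-0.001,0,0,0],
], grip_force=45)

```text
clock: 4.62
eef_pos: [476.7, 274.8, 73.0]
tcp_rot: [-1.57, -0.0, -0.114]
contact_force: [-0.7, -0.8, 6.1]
opening: 0.509
```

```bash
python3 -c "
from h import *
rel((649.5,226,200),-0.115)"
```

```text
t 4.62 at [476.7 274.8  73. ] [-1.57  -0.    -0.114] shift m [ 0.1773 -0.127  -0.0288] turn [-0.002  0.006  0.003]
```

Call:
servo_tool([
  [-1,0,-0.03,0,0,0,0],
  [-1,0,-0.07,0,0,0,0],
  [-1,0,-0.12,0,0,0,0],
  [-1,0.04,-0.12,-0.006,0,0,0],
  [-1,0.08,-0.12,-0.013,0,0,0],
  [-1,0.12,-0.12,-0.02,0,0,0],
  [-1,0.155,-0.12,-0.026,0,0,0],
  [-1,0.177,-0.12,-0.029,0,0,0],
  [-1,0.177,-0.12,-0.029,0,0,0],
  [-1,0.177,-0.11,-0.029,0,0,0],
  [-1,0.177,-0.08,-0.029,0,0,0],
  [-1,0.177,-0.08,-0.029,0,0,0],
])

```text
clock: 6.12
eef_pos: [646.1, 225.3, 149.5]
tcp_rot: [-1.573, 0.005, -0.114]
contact_force: [-0.1, -0.8, -0.4]
opening: 0.507
```

Run:
```python
from h import *
import cv2
rel((649.5,226,86),-0.115)
s=r.sense();p=[s['eef_pos'],s['tcp_rot']]
print(s['contact_force'],s['opening'])
cv2.imwrite('pics/w3.png',r.grab_frame('wrist')[:,:,::-1])
for w in((641,152.3,38),(632.5,79.5,38),(649.5,226,38)):print(proj('wrist',w,p))
```

```text
t 6.12 at [646.1 225.3 149.5] [-1.573  0.005 -0.114] shift m [0.0036 0.0635 0.0012] turn [ 0.013  0.008 -0.029]
[-0.11822128 -0.78622385 -0.43134563] 0.506922197872206
[324.03836278 273.01803695]
[323.43741294 330.92865861]
[324.543833   197.89340992]
```

View pics/w3.png

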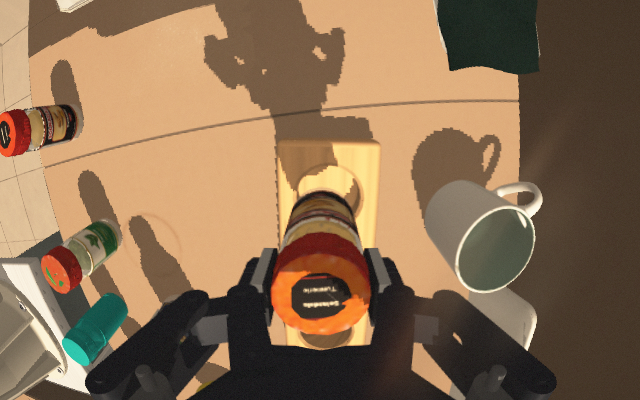

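Jar A is in hand over well s1. The well mouth is at about (330,191), the block's far-end corners at (278,141) and (380,143), and the jar base at about (322,205).

Run:
```python
from h import *
s=r.sense();p=[s['eef_pos'],s['tcp_rot']]
for u,v in((278,141),(380,143),(330,191),(299,187),(361,188)):print(u,v,ray('wrist',u,v,38,p).round(1))
print(proj('wrist',(p[0][0],p[0][1],p[0][2]-73),p),proj('wrist',(p[0][0],p[0][1],p[0][2]+33),p))
```

```text
278 141 [618.  279.4  38. ]
380 143 [702.4 268.5  38. ]
330 191 [656.3 231.5  38. ]
299 187 [630.3 238.1  38. ]
361 188 [683.1 231.3  38. ]
[320.26879722 214.42582153] [319.57116144 298.1353488 ]
```

Call:
servo_tool([
  [-1,0.006,0.015,0.001,0,0,0],
  [-1,0.006,0.03,0.001,0,0,0],
  [-1,0.006,0.03,0.001,0,0,0],
  [-1,0.006,0.03,0.001,0,0,0],
])

```text
clock: 6.68
eef_pos: [655.1, 225.8, 122.3]
tcp_rot: [-1.571, 0.0, -0.114]
contact_force: [-1.2, 0.3, -0.8]
opening: 0.51
```

Run:
```python
from h import *
import cv2
rel((652,226,86),-0.115)
a=r.grab_frame('wrist')[110:310,220:420,::-1];b=r.grab_frame('side')[130:250,165:365,::-1]
f=lambda i,k:cv2.resize(i,None,fx=k,fy=k,interpolation=cv2.INTER_CUBIC)
im=np.zeros((600,800,3),np.uint8);im[:400,:400]=f(a,2);im[:240,400:]=f(b,2)
cv2.imwrite('pics/w4.png',im[:400])
```

```text
t 6.67 at [655.1 225.8 122.3] [-1.571  0.    -0.114] shift m [-0.0031  0.0363 -0.0002] turn [ 0.     0.004 -0.001]
```

View pics/w4.png

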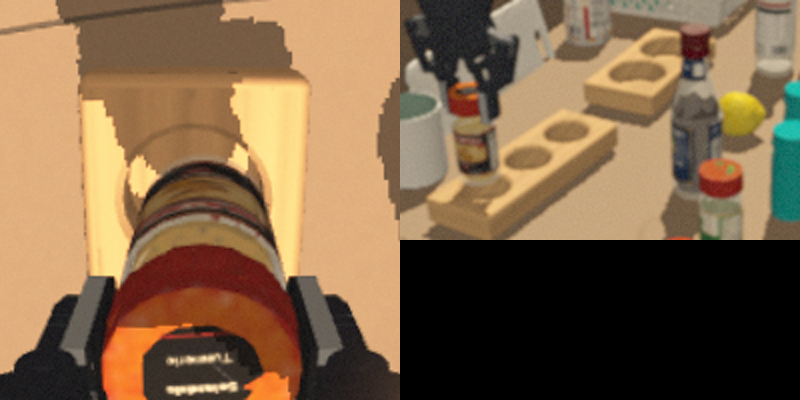

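The jar is about 4 mm too far in +x relative to the well rim (crop rim 118–270, jar base 138–275). I'll correct that and lower it.

Call:
servo_tool([
  [-1,-0.0035,0,0,0,0,0],
  [-1,-0.0035,0.008,0,0,0,0],
  [-1,-0.0035,0.016,0,0,0,0],
  [-1,-0.0035,0.024,0,0,0,0],
  [-1,-0.0035,0.03,0,0,0,0],
  [-1,-0.0035,0.033,0,0,0,0],
  [-1,-0.0035,0.035,0,0,0,0],
  [-1,-0.0035,0.036,0,0,0,0],
  [-1,-0.0035,0.036,0,0,0,0],
])

```text
clock: 7.9
eef_pos: [651.7, 226.3, 86.4]
tcp_rot: [-1.571, -0.0, -0.114]
contact_force: [-0.7, 0.2, -0.9]
opening: 0.508
```

Call:
servo_tool([
  [-1,0,0.001,0,0,0,0],
  [-1,0,0.002,0,0,0,0],
  [-1,0,0.002,0,0,0,0],
])

```text
clock: 8.28
eef_pos: [651.9, 226.4, 85.0]
tcp_rot: [-1.57, -0.001, -0.114]
contact_force: [-2.0, -0.8, 4.9]
opening: 0.506
```

Call:
servo_tool([
  [0.45,0,0,0,0,0,0],
  [0.5,0,0,0,0,0,0],
  [0.5,0,0,0,0,0,0],
  [0.5,0,0,0,0,0,0],
  [0.5,0,-0.02,0,0,0,0],
  [0.5,0,-0.06,0,0,0,0],
  [1,0,-0.11,0,0,0,0],
  [1,0,-0.11,0,0,0,0],
  [1,0,-0.11,0,0,0,0],
])

```text
clock: 9.4
eef_pos: [651.6, 226.3, 195.1]
tcp_rot: [-1.57, -0.001, -0.114]
contact_force: [-0.5, -0.6, -0.2]
opening: 0.997
```

Run:
```python
from h import *
import cv2
rel((364,343,140),-0.115)
cv2.imwrite('pics/w5.png',r.grab_frame('wrist')[:,:,::-1])
```

```text
t 9.4 at [651.6 226.3 195.1] [-1.57e+00 -1.00e-03 -1.14e-01] shift m [-0.299   0.0549  0.0832] turn [-0.002  0.005  0.005]
```

View pics/w5.png

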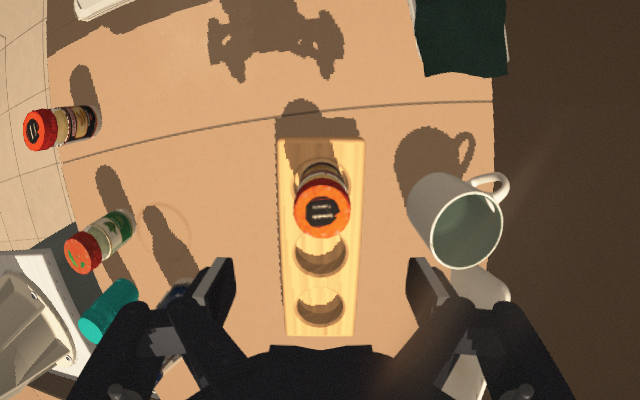

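Jar A stands upright in s1 (cap at (322,208)), and the remaining wells are at (320,256) and (321,306).

Run:
```python
from h import *
s=r.sense();p=[s['eef_pos'],s['tcp_rot']]
for u,v,z in((320.5,256,38),(321,306,38),(322,208,118)):print(ray('wrist',u,v,z,p).round(1))
```

```text
[642.5 148.9  38. ]
[635.4  81.8  38. ]
[652.9 230.  118. ]
```

Call:
servo_tool([
  [1,-0.299,0,0.083,0,0,0],
  [1,-0.299,0,0.083,0,0,0],
  [1,-0.299,0,0.083,0,0,0],
  [1,-0.299,0,0.083,0,0,0],
  [1,-0.299,0,0.083,0,0,0],
  [1,-0.299,0.055,0.083,0,0,0],
  [1,-0.299,0.055,0.083,0,0,0],
  [1,-0.299,0.055,0.083,0,0,0],
  [1,-0.299,0.055,0.083,0,0,0],
])

```text
clock: 10.58
eef_pos: [365.3, 343.1, 140.6]
tcp_rot: [-1.569, -0.001, -0.115]
contact_force: [0.4, 0.6, 0.1]
opening: 0.999
```

Run:
```python
from h import *
import cv2
rel((364,343,73),-0.115)
im=r.grab_frame('wrist')
h=cv2.cvtColor(im,cv2.COLOR_RGB2HSV);s=r.sense();p=[s['eef_pos'],s['tcp_rot']]
m=((h[:,:,1]>190)&(h[:,:,2]>120)&((h[:,:,0]<9)|(h[:,:,0]>170))).astype(np.uint8)
n,_,st,c=cv2.connectedComponentsWithStats(m)
for i in range(1,n):
    if st[i,4]>200:print(st[i],c[i])
print(proj('wrist',(364,343,106),p),proj('wrist',(382,200,106),p))
```

```text
t 10.57 at [365.3 343.1 140.6] [-1.569e+00 -1.000e-03 -1.150e-01] shift m [-0.0013  0.0676 -0.0004] turn [-0.008 -0.002  0.007]
[ 280  201   68   65 2155] [313.90394432 232.24918794]
[318.01910415 235.80208412] [358.52905776 381.85259849]
```

Call:
servo_tool([
  [1,-0.0035,0.035,0,0,0,0],
  [1,-0.0035,0.067,0,0,0,0],
  [1,-0.0035,0.067,0,0,0,0],
  [1,-0.0035,0.067,0,0,0,0],
  [-1,-0.0035,0.067,0,0,0,0],
  [-1,-0.0035,0.067,0,0,0,0],
  [-1,-0.0035,0.067,0,0,0,0],
  [-1,-0.0035,0.067,0,0,0,0],
  [-1,-0.0035,0.067,0,0,0,0],
  [-1,-0.0035,0.067,0,0,0,0],
])

```text
clock: 11.88
eef_pos: [361.0, 343.7, 73.3]
tcp_rot: [-1.57, -0.001, -0.114]
contact_force: [-1.1, -1.1, 6.9]
opening: 0.507
```

```bash
python3 -c "
from h import *
rel((642.5,151.5,193),-0.115)"
```

```text
t 11.88 at [361.  343.7  73.3] [-1.57e+00 -1.00e-03 -1.14e-01] shift m [ 0.3017 -0.1196 -0.1587] turn [-0.006  0.005  0.005]
```

Call:
servo_tool([
  [-1,0,-0.03,0,0,0,0],
  [-1,0,-0.07,0,0,0,0],
  [-1,0,-0.12,0,0,0,0],
  [-1,0.04,-0.12,-0.021,0,0,0],
  [-1,0.08,-0.12,-0.042,0,0,0],
  [-1,0.12,-0.12,-0.063,0,0,0],
  [-1,0.16,-0.12,-0.084,0,0,0],
  [-1,0.2,-0.12,-0.105,0,0,0],
  [-1,0.24,-0.12,-0.126,0,0,0],
  [-1,0.275,-0.12,-0.145,0,0,0],
  [-1,0.295,-0.12,-0.155,0,0,0],
  [-1,0.3015,-0.12,-0.159,0,0,0],
])

```text
clock: 13.38
eef_pos: [642.2, 150.5, 192.1]
tcp_rot: [-1.571, 0.001, -0.115]
contact_force: [-0.7, 0.3, -1.4]
opening: 0.51
```

Call:
servo_tool([
  [-1,0,0,0,0,0,0],
  [-1,0,0.03,0,0,0,0],
  [-1,0,0.06,0,0,0,0],
  [-1,0,0.07,0,0,0,0],
  [-1,0,0.07,0,0,0,0],
  [-1,0,0.07,0,0,0,0],
])

```text
clock: 14.12
eef_pos: [642.6, 151.4, 123.6]
tcp_rot: [-1.57, -0.002, -0.114]
contact_force: [-0.5, 0.3, -1.5]
opening: 0.509
```

Run:
```python
from h import *
import cv2
rel((642.5,152,85.5),-0.115)
a=r.grab_frame('wrist')[110:310,220:420,::-1];b=r.grab_frame('side')[130:250,165:365,::-1]
f=lambda i,k:cv2.resize(i,None,fx=k,fy=k,interpolation=cv2.INTER_CUBIC)
im=np.zeros((400,800,3),np.uint8);im[:400,:400]=f(a,2);im[:240,400:]=f(b,2)
cv2.imwrite('pics/w6.png',im)
```

```text
t 14.12 at [642.6 151.4 123.6] [-1.57  -0.002 -0.114] shift m [-0.0002  0.0381  0.0006] turn [-0.004  0.007  0.01 ]
```

View pics/w6.png

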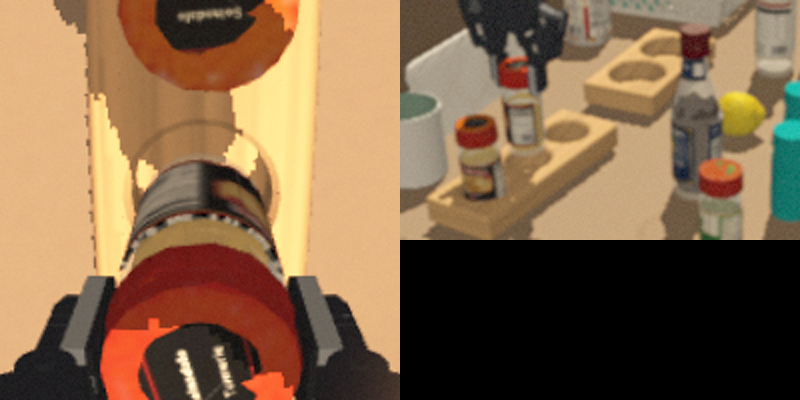

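Jar B is centred over s2 (rim 125–280, base about 135–270).

Call:
servo_tool([
  [-1,0,0.01,0,0,0,0],
  [-1,0,0.02,0,0,0,0],
  [-1,0,0.028,0,0,0,0],
  [-1,0,0.033,0,0,0,0],
  [-1,0,0.036,0,0,0,0],
  [-1,0,0.038,0,0,0,0],
  [-1,0,0.039,0,0,0,0],
  [-1,0,0.039,0,0,0,0],
])

```text
clock: 15.22
eef_pos: [642.1, 151.0, 85.3]
tcp_rot: [-1.571, -0.0, -0.114]
contact_force: [-6.0, -1.0, 14.5]
opening: 0.504
```

Call:
servo_tool([
  [-1,0,-0.0005,0,0,0,0],
  [0.45,0,-0.0005,0,0,0,0],
  [0.5,0,0,0,0,0,0],
  [0.5,0,0,0,0,0,0],
  [0.5,0,0,0,0,0,0],
  [0.5,0,-0.02,0,0,0,0],
  [0.5,0,-0.06,0,0,0,0],
  [1,0,-0.11,0,0,0,0],
  [1,0,-0.11,0,0,0,0],
  [1,0,-0.11,0,0,0,0],
])

```text
clock: 16.48
eef_pos: [641.9, 150.9, 194.1]
tcp_rot: [-1.57, -0.001, -0.114]
contact_force: [-0.7, 0.2, -0.1]
opening: 1.002
```

Run:
```python
from h import *
rel((381,201,140),-0.115)
```

```text
t 16.48 at [641.9 150.9 194.1] [-1.57e+00 -1.00e-03 -1.14e-01] shift m [-0.2649  0.0539  0.0201] turn [-0.002  0.005  0.005]
```

Call:
servo_tool([
  [1,-0.265,0,0.02,0,0,0],
  [1,-0.265,0,0.02,0,0,0],
  [1,-0.265,0,0.02,0,0,0],
  [1,-0.265,0,0.02,0,0,0],
  [1,-0.265,0,0.02,0,0,0],
  [1,-0.265,0.054,0.02,0,0,0],
  [1,-0.265,0.054,0.02,0,0,0],
  [1,-0.265,0.054,0.02,0,0,0],
  [1,-0.265,0.054,0.02,0,0,0],
])

```text
clock: 17.6
eef_pos: [382.2, 201.3, 140.6]
tcp_rot: [-1.57, -0.002, -0.115]
contact_force: [1.0, -0.5, 0.1]
opening: 1.001
```

Run:
```python
from h import *
import cv2
rel((381,201,73),-0.115)
im=r.grab_frame('wrist')
h=cv2.cvtColor(im,cv2.COLOR_RGB2HSV);s=r.sense();p=[s['eef_pos'],s['tcp_rot']]
m=((h[:,:,1]>190)&(h[:,:,2]>100)&((h[:,:,0]<9)|(h[:,:,0]>170))).astype(np.uint8)
n,_,st,c=cv2.connectedComponentsWithStats(m)
for i in range(1,n):
    if st[i,4]>200:print(st[i],c[i])
print(proj('wrist',(381,201,106),p))
cv2.imwrite('pics/w7.png',im[:,:,::-1])
```

```text
t 17.6 at [382.2 201.3 140.6] [-1.57  -0.002 -0.115] shift m [-0.0013  0.0676 -0.0005] turn [-0.006  0.002  0.009]
[ 285  204   60   42 1043] [318.97027804 225.19558965]
[598 229  29  43 474] [612.27848101 249.95991561]
[318.20748906 236.0155578 ]
```

Call:
servo_tool([
  [1,-0.0025,0.035,-0.002,0,0,0],
  [1,-0.0025,0.067,-0.002,0,0,0],
  [1,-0.0025,0.067,-0.002,0,0,0],
  [1,-0.0025,0.067,-0.002,0,0,0],
  [-1,-0.0025,0.067,-0.002,0,0,0],
  [-1,-0.0025,0.067,-0.002,0,0,0],
  [-1,-0.0025,0.067,-0.002,0,0,0],
  [-1,-0.0025,0.067,-0.002,0,0,0],
  [-1,-0.0025,0.067,-0.002,0,0,0],
  [-1,-0.0025,0.067,-0.002,0,0,0],
])

```text
clock: 18.9
eef_pos: [378.9, 199.6, 73.2]
tcp_rot: [-1.57, -0.001, -0.114]
contact_force: [-0.7, -0.6, 8.5]
opening: 0.506
```

```bash
python3 -c "
from h import *
rel((634,79.5,193),-0.115)"
```

```text
t 18.9 at [378.9 199.6  73.2] [-1.57e+00 -1.00e-03 -1.14e-01] shift m [ 0.2673 -0.1196 -0.0902] turn [-0.005  0.005  0.007]
```

Call:
servo_tool([
  [-1,0,-0.04,0,0,0,0],
  [-1,0,-0.09,0,0,0,0],
  [-1,0,-0.15,0,0,0,0],
  [-1,0.045,-0.15,0,0,0,0],
  [-1,0.09,-0.15,0,0,0,0],
  [-1,0.135,-0.15,0,0,0,0],
  [-1,0.18,-0.15,0,0,0,0],
  [-1,0.205,-0.15,-0.025,0,0,0],
  [-1,0.23,-0.15,-0.05,0,0,0],
  [-1,0.255,-0.15,-0.078,0,0,0],
  [-1,0.267,-0.15,-0.09,0,0,0],
  [-1,0.267,-0.15,-0.09,0,0,0],
])

```text
clock: 20.4
eef_pos: [633.3, 78.9, 222.1]
tcp_rot: [-1.571, 0.001, -0.116]
contact_force: [-0.7, 0.1, -1.3]
opening: 0.509
```

Call:
servo_tool([
  [-1,0,0,0,0,0,0],
  [-1,0,0.04,0,0,0,0],
  [-1,0,0.08,0,0,0,0],
  [-1,0,0.1,0,0,0,0],
  [-1,0,0.1,0,0,0,0],
  [-1,0,0.1,0,0,0,0],
])

```text
clock: 21.15
eef_pos: [634.2, 79.9, 123.8]
tcp_rot: [-1.57, -0.002, -0.114]
contact_force: [-0.9, 0.3, -1.3]
opening: 0.507
```

Run:
```python
from h import *
import cv2
rel((634,79.5,85),-0.115)
a=r.grab_frame('wrist')[110:310,220:420,::-1];b=r.grab_frame('side')[130:250,165:365,::-1]
f=lambda i,k:cv2.resize(i,None,fx=k,fy=k,interpolation=cv2.INTER_CUBIC)
im=np.zeros((400,800,3),np.uint8);im[:400,:400]=f(a,2);im[:240,400:]=f(b,2)
cv2.imwrite('pics/w8.png',im)
```

```text
t 21.15 at [634.2  79.9 123.8] [-1.57  -0.002 -0.114] shift m [-0.0002  0.0388 -0.0004] turn [-0.003  0.007  0.011]
```

View pics/w8.png

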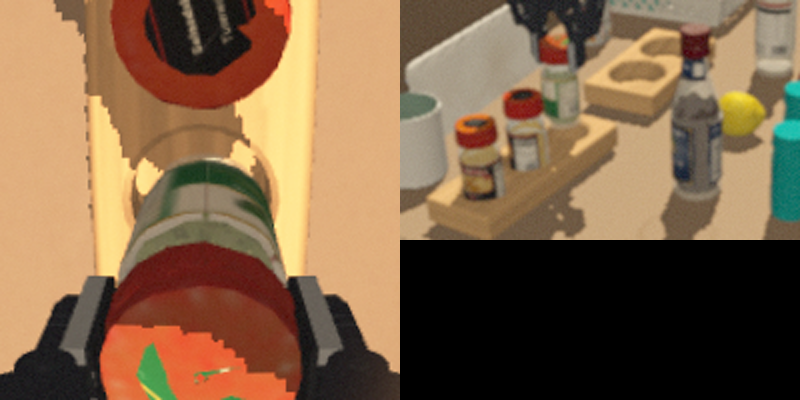

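Both orange jars stand in s1 and s2, and the green jar is over s3 (rim 125–280, base 135–272). Lowering it.

Call:
servo_tool([
  [-1,0,0.01,0,0,0,0],
  [-1,0,0.02,0,0,0,0],
  [-1,0,0.028,0,0,0,0],
  [-1,0,0.033,0,0,0,0],
  [-1,0,0.036,0,0,0,0],
  [-1,0,0.038,0,0,0,0],
  [-1,0,0.0385,0,0,0,0],
  [-1,0,0.0385,0,0,0,0],
])

```text
clock: 22.25
eef_pos: [633.5, 79.5, 85.2]
tcp_rot: [-1.571, -0.001, -0.114]
contact_force: [-3.2, 1.2, 9.9]
opening: 0.511
```

Call:
servo_tool([
  [0.45,0,0,0,0,0,0],
  [0.5,0,0,0,0,0,0],
  [0.5,0,0,0,0,0,0],
  [0.5,0,0,0,0,0,0],
  [0.5,0,-0.02,0,0,0,0],
  [0.5,0,-0.06,0,0,0,0],
  [1,0,-0.12,0,0,0,0],
  [1,0,-0.18,0,0,0,0],
  [1,0,-0.18,0,0,0,0],
  [1,0,-0.18,0,0,0,0],
])

```text
clock: 23.5
eef_pos: [633.1, 79.4, 264.6]
tcp_rot: [-1.571, -0.001, -0.114]
contact_force: [-0.4, -0.1, -1.3]
opening: 0.998
```

Run:
```python
from h import *
rel((454,91,265),0)
```

```text
t 23.5 at [633.1  79.4 264.6] [-1.571e+00 -1.000e-03 -1.140e-01] shift m [-0.1792 -0.0005 -0.0089] turn [-0.001 -0.654  0.006]
```

Call:
servo_tool([
  [1,-0.179,0,-0.009,0,-0.65,0],
  [1,-0.179,0,-0.009,0,-0.65,0],
  [1,-0.179,0,-0.009,0,-0.65,0],
  [1,-0.179,0,-0.009,0,-0.65,0],
  [1,-0.179,0,-0.009,0,-0.65,0],
  [1,-0.179,0,-0.009,0,-0.65,0],
])

```text
clock: 24.25
eef_pos: [455.3, 90.8, 263.4]
tcp_rot: [-1.571, 0.0, -0.001]
contact_force: [-0.9, -0.2, 0.0]
opening: 1.002
```

Run:
```python
from h import *
import cv2
rel((454,91,265),0)
s=r.sense();p=[s['eef_pos'],s['tcp_rot']]
cv2.imwrite('pics/w9.png',cv2.resize(r.grab_frame('wrist')[:,:,::-1],None,fx=1.25,fy=1.25,interpolation=cv2.INTER_CUBIC))
for q in((454,91,203),(628,-106,38)):print(proj('wrist',q,p)*1.25)
```

```text
t 24.25 at [455.3  90.8 263.4] [-1.571e+00  0.000e+00 -1.000e-03] shift m [-0.0013 -0.0016  0.0002] turn [ 0.001 -0.006 -0.002]
[397.68178142 275.39234644]
[542.19918959 376.74784216]
```

View pics/w9.png

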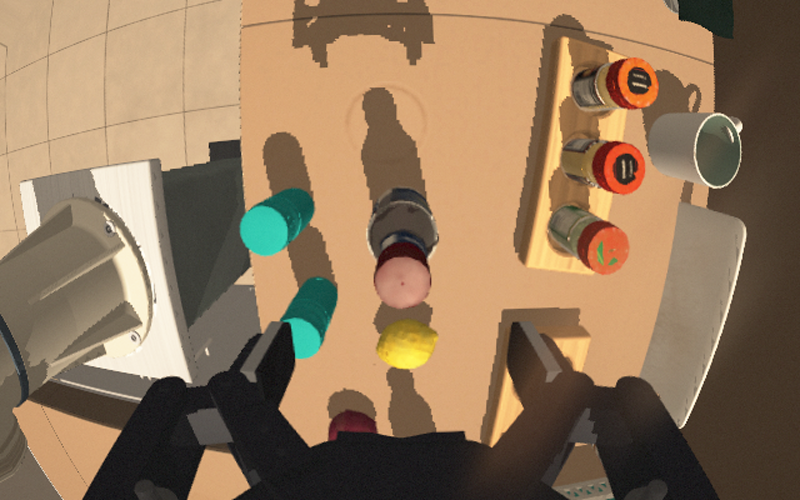

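All three jars are upright in their wells. The sauce cap centre is at (403,281), and the bottle block's +y end corners are at about (503,321) and (589,337).

Run:
```python
from h import *
s=r.sense();p=[s['eef_pos'],s['tcp_rot']]
for u,v,z in((403,281,203),(503,321,38),(589,337,38)):print(ray('wrist',u/1.25,v/1.25,z,p))
q=ray('wrist',403/1.25,281/1.25,203,p);rel((q[0],q[1],150),0)
```

```text
[456.93841673  87.59416426 203.        ]
[567.68592268 -26.07682286  38.        ]
[680.58689439 -53.2324028   38.        ]
t 24.3 at [455.3  90.8 263.4] [-1.571e+00  0.000e+00 -1.000e-03] shift m [ 0.0017  0.1134 -0.0032] turn [ 0.001 -0.006 -0.003]
```

Call:
servo_tool([
  [1,0.001,0,-0.0025,0,0,0],
  [1,0.001,0.03,-0.0025,0,0,0],
  [1,0.001,0.06,-0.0025,0,0,0],
  [1,0.001,0.09,-0.0025,0,0,0],
  [1,0.001,0.113,-0.0025,0,0,0],
  [1,0.001,0.113,-0.0025,0,0,0],
  [1,0.001,0.113,-0.0025,0,0,0],
])

```text
clock: 25.18
eef_pos: [456.1, 88.3, 151.4]
tcp_rot: [-1.571, -0.001, -0.001]
contact_force: [0.4, -0.1, -0.4]
opening: 0.999
```

Call:
servo_tool([
  [-1,0,0,0,0,0,0],
  [-1,0,0,0,0,0,0],
  [-1,0,0,0,0,0,0],
  [-1,0,0,0,0,0,0],
  [-1,0,0,0,0,0,0],
  [-1,0,0,0,0,0,0],
  [-1,0,0,0,0,0,0],
  [-1,0,0,0,0,0,0],
], grip_force=70)

```text
clock: 26.18
eef_pos: [456.2, 88.5, 151.9]
tcp_rot: [-1.571, -0.002, -0.001]
contact_force: [-1.3, -1.1, 9.6]
opening: 0.445
```

```bash
python3 -c "
from h import *
rel((628,-105,230),0)"
```

```text
t 26.18 at [456.2  88.5 151.9] [-1.571e+00 -2.000e-03 -1.000e-03] shift m [ 0.1721 -0.0778 -0.1934] turn [-0.001 -0.003  0.011]
```

Call:
servo_tool([
  [-1,0,-0.01,0,0,0,0],
  [-1,0,-0.03,0,0,0,0],
  [-1,0,-0.06,0,0,0,0],
  [-1,0,-0.085,0,0,0,0],
  [-1,0,-0.085,0,0,0,0],
])

```text
clock: 26.8
eef_pos: [456.4, 88.6, 237.5]
tcp_rot: [-1.57, -0.003, -0.001]
contact_force: [-0.5, 0.4, -3.4]
opening: 0.445
```

Call:
servo_tool([
  [-1,0.01,0,-0.011,0,0,0],
  [-1,0.03,0,-0.033,0,0,0],
  [-1,0.054,0,-0.06,0,0,0],
  [-1,0.078,0,-0.087,0,0,0],
  [-1,0.102,0,-0.114,0,0,0],
  [-1,0.126,0,-0.141,0,0,0],
  [-1,0.148,0,-0.167,0,0,0],
  [-1,0.164,0,-0.185,0,0,0],
  [-1,0.172,0,-0.193,0,0,0],
  [-1,0.172,0,-0.193,0,0,0],
  [-1,0.172,0.015,-0.193,0,0,0],
  [-1,0.172,0.015,-0.193,0,0,0],
])

```text
clock: 28.3
eef_pos: [625.6, -103.9, 218.8]
tcp_rot: [-1.57, 0.003, 0.0]
contact_force: [-0.5, 0.0, -2.7]
opening: 0.445
```

Run:
```python
from h import *
import cv2
rel((628,-105,164),0)
s=r.sense();p=[s['eef_pos'],s['tcp_rot']]
a=r.grab_frame('wrist')[60:260,220:420,::-1];b=r.grab_frame('scene')[110:230,240:360,::-1]
f=lambda i,k:cv2.resize(i,None,fx=k,fy=k,interpolation=cv2.INTER_CUBIC)
cv2.imwrite('pics/w10.png',np.hstack([f(a,2),cv2.resize(b,(400,400),interpolation=cv2.INTER_CUBIC)]))
for q in((628,-105,38),(p[0][0],p[0][1],p[0][2]-152),(628,1,38)):print((proj('wrist',q,p)-[220,60])*2)
```

```text
t 28.3 at [ 625.6 -103.9  218.8] [-1.57   0.003  0.   ] shift m [ 0.0026  0.0548 -0.0012] turn [-0.004  0.    -0.02 ]
[205.8152919  243.34725611]
[201.19013371 254.93091812]
[206.09722572  43.52163594]
```

View pics/w10.png

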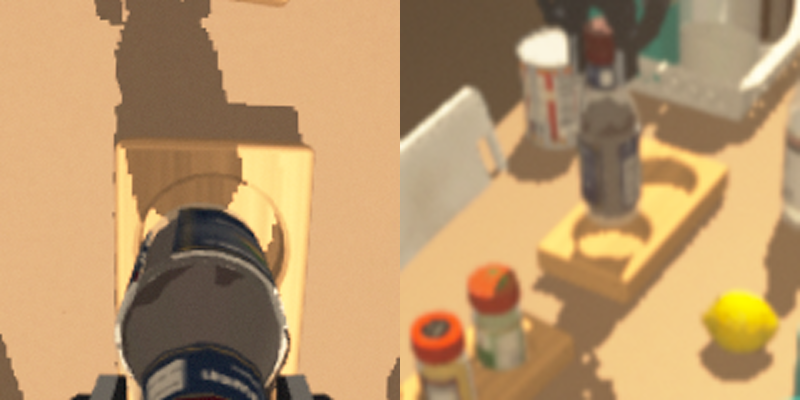

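The sauce bottle is over b1: well rim 138–288 in the crop (centre 213), base centred at about 210. The block's end edge at row 145 agrees with y = -105. Lowering it.

Call:
servo_tool([
  [-1,0.003,0,-0.001,0,0,0],
  [-1,0.003,0.01,-0.001,0,0,0],
  [-1,0.003,0.02,-0.001,0,0,0],
  [-1,0.003,0.03,-0.001,0,0,0],
  [-1,0.003,0.04,-0.001,0,0,0],
  [-1,0.003,0.047,-0.001,0,0,0],
  [-1,0.003,0.051,-0.001,0,0,0],
  [-1,0.003,0.053,-0.001,0,0,0],
  [-1,0.003,0.053,-0.001,0,0,0],
])

```text
clock: 29.52
eef_pos: [630.3, -105.8, 167.9]
tcp_rot: [-1.571, -0.0, -0.001]
contact_force: [-0.2, -0.1, -3.7]
opening: 0.442
```

Call:
servo_tool([
  [-1,0,0.0015,0,0,0,0],
  [-1,0,0.003,0,0,0,0],
  [-1,0,0.0038,0,0,0,0],
  [-1,0,0.0038,0,0,0,0],
])

```text
clock: 30.02
eef_pos: [630.3, -105.8, 164.2]
tcp_rot: [-1.571, -0.0, -0.001]
contact_force: [-0.2, -0.8, -2.2]
opening: 0.45
```

Call:
servo_tool([
  [-1,0,0.0007,0,0,0,0],
  [-1,0,0.0012,0,0,0,0],
  [-1,0,0.0012,0,0,0,0],
])

```text
clock: 30.4
eef_pos: [630.6, -105.8, 164.1]
tcp_rot: [-1.571, -0.001, -0.001]
contact_force: [-2.9, 0.8, 7.7]
opening: 0.444
```

Call:
servo_tool([
  [0.3,0,0,0,0,0,0],
  [0.5,0,0,0,0,0,0],
  [0.5,0,0,0,0,0,0],
  [0.5,0,0,0,0,0,0],
  [0.5,0,-0.02,0,0,0,0],
  [0.5,0,-0.05,0,0,0,0],
  [1,0,-0.1,0,0,0,0],
  [1,0,-0.14,0,0,0,0],
  [1,0,-0.14,0,0,0,0],
])

```text
clock: 31.52
eef_pos: [632.2, -106.1, 308.4]
tcp_rot: [-1.572, -0.008, -0.001]
contact_force: [0.3, 0.4, -0.3]
opening: 1.003
```

```bash
python3 -c "
from h import *
rel((476,-240,310),0)"
```

```text
t 31.52 at [ 632.2 -106.1  308.4] [-1.572e+00 -8.000e-03 -1.000e-03] shift m [-0.1561 -0.0027 -0.134 ] turn [ 0.008 -0.004  0.046]
```

Call:
servo_tool([
  [1,-0.154,-0.004,-0.134,0,0,0],
  [1,-0.154,-0.004,-0.134,0,0,0],
  [1,-0.154,-0.004,-0.134,0,0,0],
  [1,-0.154,-0.004,-0.134,0,0,0],
  [1,-0.154,-0.004,-0.134,0,0,0],
  [1,-0.154,-0.004,-0.134,0,0,0],
  [1,-0.154,-0.004,-0.134,0,0,0],
])

```text
clock: 32.4
eef_pos: [477.1, -238.8, 306.6]
tcp_rot: [-1.57, 0.0, 0.001]
contact_force: [-1.1, -0.5, 0.1]
opening: 1.001
```

Run:
```python
from h import *
import cv2
rel((476,-245,192),0)
s=r.sense();p=[s['eef_pos'],s['tcp_rot']]
cv2.imwrite('pics/w11.png',cv2.resize(r.grab_frame('wrist')[:,:,::-1],None,fx=1.25,fy=1.25,interpolation=cv2.INTER_CUBIC))
for q in((476,-245,245),(630,-201,38)):print(proj('wrist',q,p)*1.25)
```

```text
t 32.4 at [ 477.1 -238.8  306.6] [-1.57e+00  0.00e+00  1.00e-03] shift m [-0.0011  0.1146 -0.0063] turn [-0.002  0.005 -0.001]
[398.05289371 285.23634114]
[538.37512128 175.66086575]
```

View pics/w11.png

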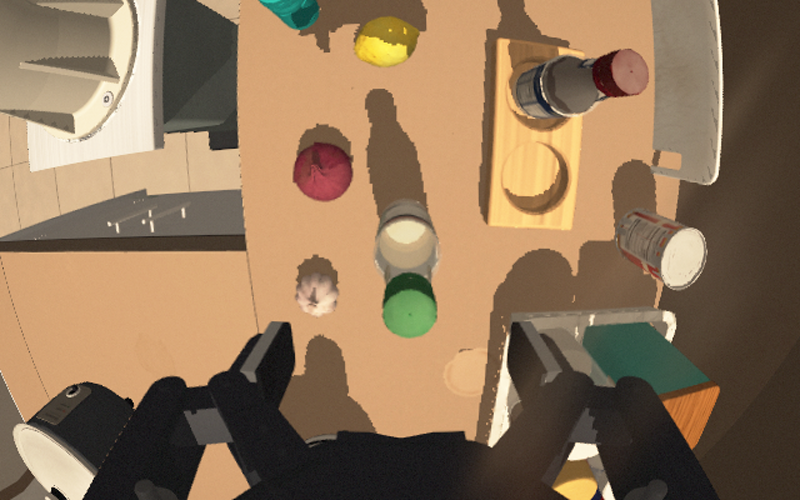

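The sauce bottle stands in b1. The vinegar cap is at (410,305), and the free wide well's rim spans about x 502–568 and y 141–214, centred at (535,177).

Run:
```python
from h import *
s=r.sense();p=[s['eef_pos'],s['tcp_rot']]
print(ray('wrist',535/1.25,177/1.25,38,p))
q=ray('wrist',410/1.25,305/1.25,245,p);print(q);rel((q[0],q[1],192),0)
```

```text
[ 625.88461606 -202.80000049   38.        ]
[ 482.80307393 -257.53915304  245.        ]
t 32.45 at [ 477.  -238.9  306.5] [-1.57e+00  0.00e+00  1.00e-03] shift m [ 0.0058  0.1145 -0.0187] turn [-0.002  0.004 -0.001]
```

Call:
servo_tool([
  [1,0.004,0,-0.0175,0,0,0],
  [1,0.004,0,-0.0175,0,0,0],
  [1,0.004,0.03,-0.0175,0,0,0],
  [1,0.004,0.06,-0.0175,0,0,0],
  [1,0.004,0.09,-0.0175,0,0,0],
  [1,0.004,0.114,-0.0175,0,0,0],
  [1,0.004,0.114,-0.0175,0,0,0],
  [1,0.004,0.114,-0.0175,0,0,0],
])

```text
clock: 33.45
eef_pos: [480.6, -257.5, 193.6]
tcp_rot: [-1.571, -0.001, -0.001]
contact_force: [0.0, 0.5, 0.3]
opening: 1.002
```

Call:
servo_tool([
  [-1,0,0,0,0,0,0],
  [-1,0,0,0,0,0,0],
  [-1,0,0,0,0,0,0],
  [-1,0,0,0,0,0,0],
  [-1,0,0,0,0,0,0],
  [-1,0,0,0,0,0,0],
  [-1,0,0,0,0,0,0],
  [-1,0,0,0,0,0,0],
], grip_force=70)

```text
clock: 34.45
eef_pos: [480.9, -257.6, 194.0]
tcp_rot: [-1.572, -0.002, -0.001]
contact_force: [0.2, -0.1, 6.2]
opening: 0.425
```

```bash
python3 -c "
from h import *
rel((629,-202,270),0)"
```

```text
t 34.45 at [ 480.9 -257.6  194. ] [-1.572e+00 -2.000e-03 -1.000e-03] shift m [ 0.1482 -0.0758  0.0556] turn [ 0.006 -0.004  0.011]
```

Call:
servo_tool([
  [-1,0,-0.01,0,0,0,0],
  [-1,0,-0.03,0,0,0,0],
  [-1,0,-0.06,0,0,0,0],
  [-1,0,-0.08,0,0,0,0],
  [-1,0,-0.08,0,0,0,0],
])

```text
clock: 35.08
eef_pos: [480.6, -257.4, 274.1]
tcp_rot: [-1.572, -0.002, -0.001]
contact_force: [0.9, -0.1, -5.4]
opening: 0.424
```

Call:
servo_tool([
  [-1,0.01,0,0.003,0,0,0],
  [-1,0.03,0,0.01,0,0,0],
  [-1,0.055,0,0.02,0,0,0],
  [-1,0.08,0,0.03,0,0,0],
  [-1,0.105,0,0.039,0,0,0],
  [-1,0.13,0,0.048,0,0,0],
  [-1,0.143,0,0.053,0,0,0],
  [-1,0.148,0,0.055,0,0,0],
  [-1,0.148,0,0.055,0,0,0],
  [-1,0.148,0.02,0.055,0,0,0],
  [-1,0.148,0.02,0.055,0,0,0],
  [-1,0.148,0.02,0.055,0,0,0],
])

```text
clock: 36.58
eef_pos: [627.7, -202.5, 252.5]
tcp_rot: [-1.571, 0.001, -0.001]
contact_force: [0.9, 0.4, -4.8]
opening: 0.422
```

Run:
```python
from h import *
import cv2
rel((629,-202,206),0)
s=r.sense();p=[s['eef_pos'],s['tcp_rot']]
a=r.grab_frame('wrist')[60:260,220:420,::-1];b=r.grab_frame('scene')[80:220,250:390,::-1]
f=lambda i,k:cv2.resize(i,None,fx=k,fy=k,interpolation=cv2.INTER_CUBIC)
cv2.imwrite('pics/w12.png',np.hstack([f(a,2),cv2.resize(b,(400,400),interpolation=cv2.INTER_CUBIC)]))
for q in((629,-202,38),(p[0][0],p[0][1],p[0][2]-194)):print((proj('wrist',q,p)-[220,60])*2)
```

```text
t 36.58 at [ 627.7 -202.5  252.5] [-1.571e+00  1.000e-03 -1.000e-03] shift m [0.0013 0.0465 0.0005] turn [-0.001 -0.007 -0.004]
[202.68948355 227.1298476 ]
[200.4277023 235.6589633]
```

View pics/w12.png

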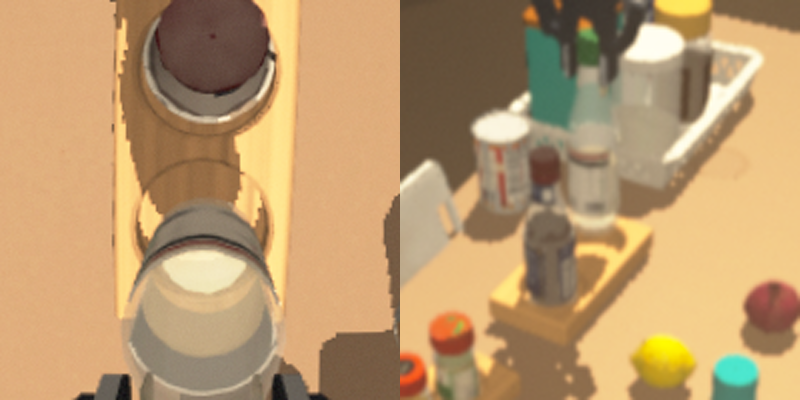

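The vinegar is centred over b2 (rim 133–272, base centred at about 203). Lowering it.

Call:
servo_tool([
  [-1,0.001,0.01,0,0,0,0],
  [-1,0.001,0.02,0,0,0,0],
  [-1,0.001,0.03,0,0,0,0],
  [-1,0.001,0.038,0,0,0,0],
  [-1,0.001,0.042,0,0,0,0],
  [-1,0.001,0.044,0,0,0,0],
  [-1,0.001,0.045,0,0,0,0],
  [-1,0.001,0.045,0,0,0,0],
])

```text
clock: 37.67
eef_pos: [629.3, -202.3, 208.0]
tcp_rot: [-1.571, -0.0, -0.001]
contact_force: [-0.2, 0.7, -5.5]
opening: 0.425
```

Call:
servo_tool([
  [-1,0,0.0008,0,0,0,0],
  [-1,0,0.0015,0,0,0,0],
  [-1,0,0.0015,0,0,0,0],
])

```text
clock: 38.05
eef_pos: [629.2, -202.3, 206.3]
tcp_rot: [-1.571, -0.0, -0.001]
contact_force: [0.2, 0.1, -5.4]
opening: 0.421
```

Call:
servo_tool([
  [-1,0,0.0006,0,0,0,0],
  [-1,0,0.0012,0,0,0,0],
  [-1,0,0.0012,0,0,0,0],
])

```text
clock: 38.42
eef_pos: [629.7, -202.4, 206.1]
tcp_rot: [-1.571, -0.002, -0.001]
contact_force: [-0.1, 0.2, 5.4]
opening: 0.427
```

Contact at the expected height, so I'll release and retreat straight up.

Call:
servo_tool([
  [0.3,0,0,0,0,0,0],
  [0.5,0,0,0,0,0,0],
  [0.5,0,0,0,0,0,0],
  [0.5,0,0,0,0,0,0],
  [0.5,0,-0.02,0,0,0,0],
  [0.5,0,-0.05,0,0,0,0],
  [1,0,-0.09,0,0,0,0],
  [1,0,-0.13,0,0,0,0],
  [1,0,-0.13,0,0,0,0],
  [1,0,-0.13,0,0,0,0],
])

```text
clock: 39.67
eef_pos: [629.0, -202.2, 335.6]
tcp_rot: [-1.571, -0.0, -0.001]
contact_force: [-0.0, 0.1, -0.8]
opening: 1.002
```

Run:
```python
from h import *
import cv2
b=r.grab_frame('scene')[100:300,210:410,::-1];a=r.grab_frame('side')[80:280,175:375,::-1]
print(r.sense()['eef_pos'])
cv2.imwrite('pics/f.png',np.hstack([cv2.resize(i,(400,400),interpolation=cv2.INTER_CUBIC) for i in(b,a)]))
```

```text
[ 628.6012791  -202.06892223  334.19624991]
```

View pics/f.png

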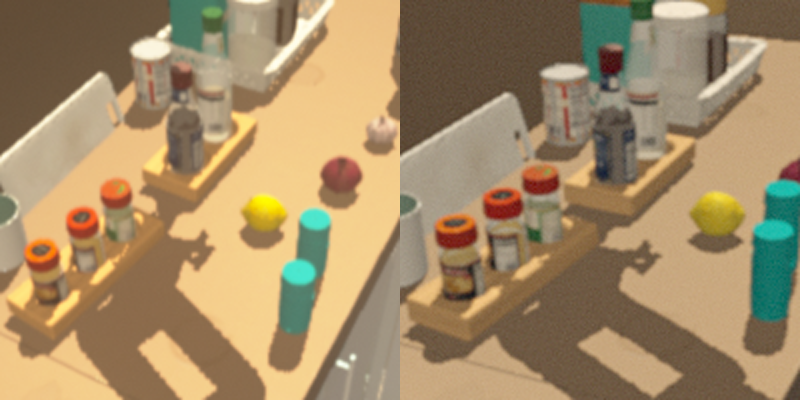

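All five stand upright in their wells, and the garlic, lemon, onion and turquoise jars have not moved. Handing in.

```bash
python3 -c "
from rig import r
print(r.sign_off())"
```

```text
the job is handed in; nothing more can be done
None
```

The three red-capped jars are in the spice block (orange, orange, green), and the sauce and vinegar bottles are in the bottle block. I placed the jars first, then the bottles, and handed the job in at about 40 s of the 125 s.

- **Setting down:** Each item was lowered until the floor was felt, at the height expected for a 12 mm well floor. Contact forces were about 5 to 15 N, against the 40 N limit. The gripper then opened and moved straight up.
- **Final check:** The last scene and side pictures show all five upright in their wells. The garlic, lemon, onion and turquoise look-alikes are where they started, and the robot is clear of everything.
- **Measurements that disagreed:** The cameras differed by up to about 5 mm on the jars and wells and up to 15 mm on the bottle tops. I settled these with close wrist-camera views before lowering. For jar 1 that meant a correction of about 3.5 mm over its well.
- **Picture count:** I viewed 15 pictures, one over the budget of 14.

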